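# Find the socket for the hold-down nut

## Robot

A 6-joint arm with a two-finger parallel gripper is mounted at the origin on the work surface. World frame = base frame: x ahead of the robot, y to its left, z up, the work surface at z = 0. Lengths are in m, angles in rad, forces in N, time in s.
With the tool pointing down it reaches from about 0.35 to 0.775 m from the base axis. Payload 5.5 kg.
Tool frame: the origin (TCP) lies between the finger pads; the fingertips stand 11 mm ahead of it and the grasp point (between the pads) lies 8 mm behind it (tips_ahead is the distance from the TCP to the fingertips, in m); z points along the fingers, y is the line along which they close (so a half turn about z gives the same grasp; the last joint's range is limited). The gripper opens to 85 mm and grips with 20 to 120 N. Pads are 22 mm wide; open, the fingers measure 114 mm over their backs; the gripper's body (76 mm by 85 mm) begins 54 mm behind the grasp point. The pads swing forward as they close: fully open they stand 13 mm farther back than shut.
Start: joints at [-1.312, 0.313, 0.046, 1.304, 0, 1.431], TCP at [0.223, -0.53, 0.242] pointing down, gripper open.
Joint ranges: [-2.76, 2.76], [-0.86, 1.69], [-1.03, 1.26], [-2.2, 2.34], [-1.47, 1.5], [-3.14, 3.14]. Speed limits (rad/s): [2.57, 2.57, 3.14, 3.14, 3.14, 3.14].

## Interface

Orientations are given as a unit quaternion [w, x, y, z].
In Python, from workcell import * gives the robot as it stands. The module is installed in compiled form; this text tells all that it offers.
- The arm moves only by the tool jog_arm, never from a script. Its argument "moves" is a list of rows, each an object with "fingers": the closure, from 0 (fully open) to 1 (shut); "slide": the shift along the tool's x, y, z in mm, a list of three; "angular": the turn, a rotation vector about the tool's x, y, z in degrees, a list of three. A call has 1 to 10 rows; each row is the pose to reach, as a shift and turn from the pose commanded when the call began, along the tool's axes at that moment; what a row does not reach only later rows make up. A row lasts 1/12 s, in which the tool goes at most 41.7 mm and 7.16 degrees, less where a joint would pass 70% of its speed; a pose out of reach is approached as far as the arm can. A call with a gripper value outside its range is refused whole. The fingers move at their own pace and stop on an object; "squeeze" is the grip in N (left out, the last holds). Time passes only in rows, so rows that repeat a pose let the fingers close. It gives the time, the measured TCP pose, the force, the opening and the grip force at its end, in the units of the state.
- get_state(): the state, without advancing time (a new reading comes with each control period).
- read_camera(name): name is "scene" or "side" or "wrist"; returns a dict with "color" (400x640x3 uint8, red, green, blue), "fovy" (degrees; the focal length in pixels is half the picture's height over the tangent of half this angle, whatever the lens; pixels are square), "cx", "cy" (the principal point, pixels), "world_from_camera" (4x4, takes a point from camera to world coordinates); the wrist camera has in their place "tool_from_camera" (4x4, takes a point from camera to tool coordinates, whose origin is the TCP and whose axes are the flange's). Camera axes: x right, y down, z forward; pixel columns grow to the right and rows downward; lengths in m; the calibration is good to about 2 mm. A picture is of the moment at which its call begins: read the wrist's pose just before it. There is no depth.
- hand_in(): hands the job in; it is judged then, once.
Trained networks look in a picture, given as the dict that the camera call returned (one of the last four; its "shot" number tells which), for a name from the list of things; names that differ only in an ending like _2 or _b are one class to them, and where a whole thing is asked for, a point or a joint stands for the part that bears it (a point fixed in the world has none). Each returns a list of dicts, best first, with "p" (0 to 1); they miss things now and then, are a little off and sometimes report something else, mostly with a low value. They report only what shows in the picture. A call takes as long as a camera call. They do not tell look-alikes from the thing itself.
- look_for(target, picture): "point" ([column, row] in pixels, amid what is visible of it).
- tip_of(target, picture): "point" ([column, row] in pixels: a listed point, or the origin of a listed thing).
The state is a dict: "clock": time; "joint_pos": joint angles; "qvel": joint speeds; "tau": joint torques, N m; "tcp_pos": TCP position; "orientation": TCP orientation; "wrist_force": force on the tool from outside, world axes, zero at the start; "ft_torque": the same for the moment, N m; "finger_gap": finger opening in m; "grip_force": force on a finger pad.
Only numpy, scipy, OpenCV 4.12 (cv2) and the standard library are available. Lean on these libraries where they do the work, as an engineer would, in place of code of your own. Each camera call takes 0.05 s, during which the arm holds its last target. There are 200 camera calls.

## Task

Find which of the three sockets on the narrow wooden rack fits the middle nut of the steel bar that holds down the carving blank: try them on it as needed, and stand any that does not fit back upright on top of the rack. Finish while still gripping the fitting socket, upright and fully home over the nut with its mouth down on the bar, and leave the other things on the bench where they are.

Things in the scene. Friction and masses are not known exactly. Their poses are not given: they have to be found in the camera images.
- rack: Fixed wooden rack: a narrow level rail 45 mm wide (x) and 300 mm long (y), its top 60 mm above the bench, on two feet. The three sockets stand along it at 90 mm spacing, in any order. Origin: on the bench under the middle of the rail.
- socket_slim: Loose steel hex socket, mouth down on the rack: round body 30 mm wide and 52 mm tall, hexagonal bore 20 mm across flats, 46 mm deep; above it a square adapter shank 20 x 20 mm up to 96 mm above the mouth (80 mm is a good grip height). Origin: centre of the mouth; z up to the shank; two bore flats and two shank faces face its +x and -x. 0.2 to 0.35 kg.
- socket_middle: Loose steel hex socket, mouth down on the rack: round body 38 mm wide and 40 mm tall, hexagonal bore 26 mm across flats, 34 mm deep; above it a square adapter shank 20 x 20 mm up to 96 mm above the mouth (80 mm is a good grip height). Origin: centre of the mouth; z up to the shank; two bore flats and two shank faces face its +x and -x. 0.2 to 0.35 kg.
- socket_wide: Loose steel hex socket, mouth down on the rack: round body 46 mm wide and 28 mm tall, hexagonal bore 32 mm across flats, 22 mm deep; above it a square adapter shank 20 x 20 mm up to 96 mm above the mouth (80 mm is a good grip height). Origin: centre of the mouth; z up to the shank; two bore flats and two shank faces face its +x and -x. 0.2 to 0.35 kg.
- clamp: Fixed pale wooden carving blank, 290 (x) x 130 (y) x 35 mm, under a dark steel bar 250 x 42 x 12 mm along its x axis; the bar's flat top is 47 mm above the bench. Three studs with fixed hex nuts stand on the bar 85 mm apart, in any order: the size of the middle one is not told. Every nut has two flats facing the clamp's +x and -x. Origin: on the bench under the middle nut.
- bar_mid (a point): Point on the bar's top on the middle nut's axis, axes as the clamp's. The fitting socket goes down until its mouth rests here. Too small a bore stops on top of the nut, mouth 16 mm above the bar; too wide a socket passes the nut but stops on the stud's end: the middle socket on the small nut 9 mm above the bar, the wide one 9 mm (medium nut) or 21 mm (small nut) above it.
- bar_end (a point): Point on the bar's top on the axis of the nut at its +x end; another stands 85 mm to the -x side of the middle. All nuts are 16 mm tall with chamfered tops. Across flats and height of the stud's end above the bar: small nut 18 mm, stud 43 mm; medium nut 24 mm, stud 31 mm; large nut 30 mm, stud 19 mm. Not to be used: only the middle nut matters.
- mallet: Bystander: turned wooden carver's mallet standing on its head, 88 mm thick, 212 mm tall. To be left alone.
- gouge: Bystander: straight hand tool with a handle, lying down. To be left alone.
- offcut: Bystander: offcut of pale wood, 60 x 40 x 30 mm. To be left alone.
- wrench: Bystander: steel wrench lying down. To be left alone.
- waxjar: Bystander: jar of wax, 70 mm wide, 70 mm tall. To be left alone.
- rosette: Bystander: flat plywood ring, 80 mm wide, 14 mm thick. To be left alone.
Things that resemble listed ones, but are neither listed nor needed, are in the scene too. Leave any red look-alike of the socket_slim alone.

How it is judged:
At the end, for the whole second after the job is handed in: One socket is held (over 3 N), at rest, upright within 0.1 rad, within 5 mm of the middle nut's axis, its mouth within 3.5 mm of the bar: only the fitting one gets there. The other two stand at rest, upright within 0.1 rad and not held, on the rack (mouth within 4 mm of its top) (((horizontal distance between socket_slim and bar_mid below 0.005 m and z of socket_slim in the frame of bar_mid between -0.004 and 0.0035 m and angle between each of socket_slim, socket_middle, socket_wide's own z axis and vertical below 0.1 rad and contact force between the fingers and socket_slim above 3 N and linear speed of each of socket_slim, socket_middle, socket_wide below 0.02 m/s and z of socket_middle in the frame of rack between 0.056 and 0.064 m and contact force between each of socket_middle, socket_wide and rack above 0.3 N and contact force between the fingers and socket_middle below 0.2 N and z of socket_wide in the frame of rack between 0.056 and 0.064 m and contact force between the fingers and socket_wide below 0.2 N) or (horizontal distance between socket_middle and bar_mid below 0.005 m and z of socket_middle in the frame of bar_mid between -0.004 and 0.0035 m and angle between each of socket_middle, socket_slim, socket_wide's own z axis and vertical below 0.1 rad and contact force between the fingers and socket_middle above 3 N and linear speed of each of socket_middle, socket_slim, socket_wide below 0.02 m/s and z of socket_slim in the frame of rack between 0.056 and 0.064 m and contact force between each of socket_slim, socket_wide and rack above 0.3 N and contact force between the fingers and socket_slim below 0.2 N and z of socket_wide in the frame of rack between 0.056 and 0.064 m and contact force between the fingers and socket_wide below 0.2 N) or (horizontal distance between socket_wide and bar_mid below 0.005 m and z of socket_wide in the frame of bar_mid between -0.004 and 0.0035 m and angle between each of socket_wide, socket_slim, socket_middle's own z axis and vertical below 0.1 rad and contact force between the fingers and socket_wide above 3 N and linear speed of each of socket_wide, socket_slim, socket_middle below 0.02 m/s and z of socket_slim in the frame of rack between 0.056 and 0.064 m and contact force between each of socket_slim, socket_middle and rack above 0.3 N and contact force between the fingers and socket_slim below 0.2 N and z of socket_middle in the frame of rack between 0.056 and 0.064 m and contact force between the fingers and socket_middle below 0.2 N))); the arm keeps its last pose, push and grip.
It fails at once if a bystander was moved by more than 30 mm (distance of any of mallet, gouge, offcut, wrench, waxjar, rosette from where it was at the start of the episode above 0.03 m).
It also fails if it takes over 64 s, if anything falls off the work surface, if the arm or the gripper's body presses on something with over 40 N, if the wrist force passes 120 N, or if a joint passes its speed limit or range.

## Working session

There is one attempt and no reset: what is moved stays moved. The work goes in short steps, Python scripts to look and compute and a tool call to move; the robot and the scene stay as the last step left them, time stands still between calls to the robot, and variables do not carry over. Pictures are saved under pics/ and viewed, at most 10 in all, crops included, and the job is handed in when it is done.

Besides the shell and the picture viewer there is one more tool, called after "Request:" as a command line: name --argument value ..., lists and objects as JSON in quotes. jog_arm: Moves the arm, as the interface text tells. Its arguments: {"type":"object","properties":{"moves":{"type":"array","items":{"type":"object","properties":{"fingers":{"type":"number"},"slide":{"type":"array","items":{"type":"number"}},"angular":{"type":"array","items":{"type":"number"}}}}},"squeeze":{"type":"number"}},"required":["moves"]}

```bash
mkdir -p pics
cat > h.py <<'E'
from workcell import *
import numpy as np, cv2
from scipy.spatial.transform import Rotation as R
def q2R(q): return R.from_quat([q[1],q[2],q[3],q[0]]).as_matrix()
def T_of(p,s=None):
    if "world_from_camera" in p: return np.array(p["world_from_camera"])
    T=np.eye(4);T[:3,:3]=q2R(s["orientation"]);T[:3,3]=s["tcp_pos"]
    return T@np.array(p["tool_from_camera"])
def shot(name):
    s=get_state();p=read_camera(name);return p,T_of(p,s)
def f_of(p): return p["color"].shape[0]/2/np.tan(np.radians(p["fovy"])/2)
def ray(p,T,px):
    d=T[:3,:3]@np.array([(px[0]-p["cx"])/f_of(p),(px[1]-p["cy"])/f_of(p),1]);return T[:3,3],d/np.linalg.norm(d)
def at_z(p,T,px,z):
    o,d=ray(p,T,px);return o+d*(z-o[2])/d[2]
def proj(p,T,X):
    c=np.linalg.inv(T)@np.append(X,1);return c[:2]/c[2]*f_of(p)+[p["cx"],p["cy"]]
def tri(rays):
    A=0;b=0
    for o,d in rays:
        M=np.eye(3)-np.outer(d,d);A=A+M;b=b+M@o
    return np.linalg.solve(A,b)
def save(p,n,box=None,k=1):
    im=p["color"][...,::-1]
    if box: im=im[box[1]:box[3],box[0]:box[2]]
    cv2.imwrite(f"pics/{n}.png",cv2.resize(im,None,fx=k,fy=k,interpolation=cv2.INTER_CUBIC))
E
cat > a.py <<'E'
from h import *
np.set_printoptions(precision=3,suppress=True)
s=get_state();print(s["clock"],s["tcp_pos"],s["orientation"],s["finger_gap"])
ps={}
for n in("scene","side"):
    p,T=shot(n);ps[n]=(p,T);save(p,n+"0");print(n,T[:3,3],p["fovy"])
    for t,z in(("socket_slim",.06),("socket_middle",.06),("socket_wide",.06),("rack",0),("clamp",0),("bar_mid",.047),("bar_end",.047),("mallet",0),("waxjar",0)):
        print(t,[(np.round(r["point"]),round(r["p"],2),at_z(p,T,r["point"],z)[:2]) for r in tip_of(t,p)[:4]])
E
python3 a.py
```

```text
0.0 [ 0.223 -0.529  0.241] [-0.001  0.98   0.198 -0.   ] 0.08533859185730366
scene [0.881 0.512 0.855] 53.72637658275304
socket_slim [(array([360., 168.]), 0.85, array([ 0.431, -0.007])), (array([283., 176.]), 0.84, array([ 0.615, -0.093])), (array([316., 217.]), 0.78, array([0.612, 0.062])), (array([345., 152.]), 0.62, array([ 0.432, -0.077]))]
socket_middle [(array([309., 134.]), 0.77, array([ 0.481, -0.187])), (array([360., 192.]), 0.51, array([0.479, 0.058]))]
socket_wide [(array([295., 120.]), 0.57, array([ 0.483, -0.259]))]
rack [(array([309., 154.]), 0.85, array([ 0.491, -0.171])), (array([424., 368.]), 0.63, array([0.601, 0.46 ]))]
clamp [(array([368., 267.]), 0.94, array([0.562, 0.216])), (array([235., 162.]), 0.4, array([ 0.687, -0.255])), (array([369., 255.]), 0.35, array([0.541, 0.191]))]
bar_mid [(array([370., 254.]), 0.69, array([0.557, 0.206]))]
bar_end [(array([338., 265.]), 0.66, array([0.635, 0.19 ]))]
mallet [(array([216., 138.]), 0.71, array([ 0.694, -0.378]))]
waxjar [(array([468., 326.]), 0.83, array([0.463, 0.445])), (array([340., 267.]), 0.55, array([0.617, 0.
[... 180 characters left out ...]
60., 212.]), 0.67, array([0.389, 0.026])), (array([334., 180.]), 0.66, array([ 0.505, -0.102]))]
socket_middle [(array([344., 168.]), 0.8, array([ 0.495, -0.181])), (array([290., 191.]), 0.17, array([0.617, 0.   ]))]
socket_wide [(array([358., 154.]), 0.65, array([ 0.475, -0.289]))]
rack [(array([343., 182.]), 0.66, array([ 0.497, -0.183]))]
clamp [(array([283., 257.]), 0.64, array([0.551, 0.211]))]
bar_mid [(array([276., 244.]), 0.58, array([0.567, 0.214])), (array([346., 179.]), 0.57, array([ 0.475, -0.137]))]
bar_end [(array([258., 235.]), 0.64, array([0.627, 0.2  ]))]
mallet [(array([310., 146.]), 0.83, array([ 0.692, -0.38 ]))]
waxjar [(array([272., 341.]), 0.63, array([0.471, 0.445]))]
```

View pics/scene0.png

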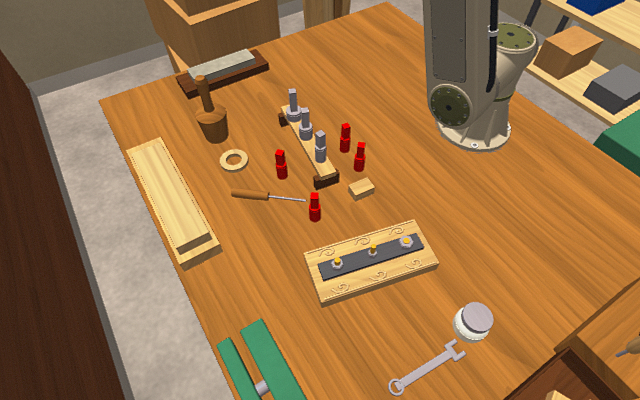

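View pics/side0.png

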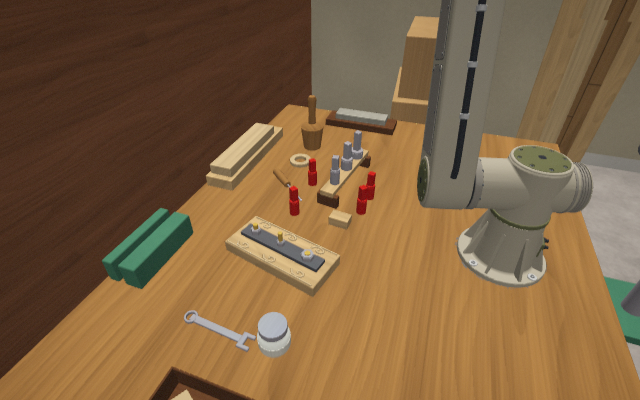

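The scene view shows three grey sockets on the rack: slim near (320,148), middle (305,125) and wide (293,107). Four red look-alikes stand at (281,165), (345,138), (360,157) and (315,207). The clamp's middle nut is near (373,251). I'll zoom in on these.

```bash
cat > b.py <<'E'
from h import *
np.set_printoptions(precision=3,suppress=True)
p,T=shot("scene");q,U=shot("side")
a=cv2.resize(p["color"][225:285,300:440,::-1],(800,343),interpolation=cv2.INTER_CUBIC)
b=cv2.resize(p["color"][80:195,260:390,::-1],None,fx=2.2,fy=2.2,interpolation=cv2.INTER_CUBIC)
c=cv2.resize(q["color"][120:225,280:390,::-1],None,fx=2.4,fy=2.4,interpolation=cv2.INTER_CUBIC)
im=np.zeros((600,800,3),np.uint8);im[:343]=a;im[345:345+b.shape[0],:b.shape[1]]=b;im[345:345+c.shape[0],400:400+c.shape[1]]=c
cv2.imwrite("pics/crop.png",im)
w,_=shot("wrist");print(np.array(w["tool_from_camera"]),w["fovy"])
E
python3 b.py
```

```text
[[ 0.    -0.946 -0.324  0.084]
 [ 1.     0.     0.     0.   ]
 [-0.    -0.324  0.946 -0.131]
 [ 0.     0.     0.     1.   ]] 69.89080689015404
```

View pics/crop.png

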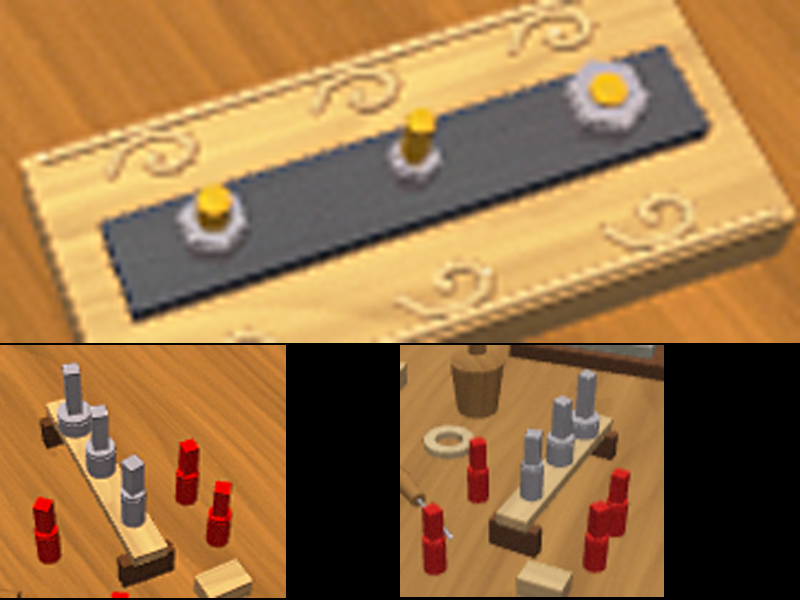

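The crop shows the tallest yellow stud and smallest nut in the middle (crop 415,150). The medium nut is at the left end and the large one at the right. So the slim socket, nearest the clamp, should fit, and the middle and wide ones can stay put. I'll move the wrist camera over the rack.

Request:
jog_arm --moves '[{"fingers": 0,"slide": [0,0,-60]},{"slide": [40,-26,-60]},{"slide": [75,-50,-60]},{"slide": [110,-73,-60]},{"slide": [145,-96,-60]},{"slide": [180,-119,-60]},{"slide": [215,-142,-60]},{"slide": [250,-165,-60]},{"slide": [285,-188,-60]},{"slide": [320,-211,-60]}]' --squeeze 40

```text
schema error: expected keys fingers, slide, angular
```

Request:
jog_arm --moves '[{"slide": [35,-23,0]},{"slide": [60,-40,0]},{"slide": [75,-50,0]},{"slide": [75,-50,0]},{"slide": [75,-50,0]},{"slide": [75,-50,0]},{"slide": [75,-50,0]}]'

```text
schema error: expected keys fingers, slide, angular
```

```bash
cat > c.py <<'E'
from h import *
import sys
np.set_printoptions(precision=4,suppress=True)
s=get_state();p,T=shot("wrist");save(p,sys.argv[1])
print(s["clock"],s["tcp_pos"],s["orientation"],T[:3,3])
for t,z in(("socket_slim",.06),("socket_middle",.06),("socket_wide",.06),("rack",0),("bar_mid",.047),("bar_end",.047)):
    print(t,[(np.round(r["point"]),round(r["p"],2),at_z(p,T,r["point"],z)[:2]) for r in tip_of(t,p)[:5]])
E
python3 c.py w1
```

```text
1.15 [ 0.2233 -0.5299  0.2423] [ 0.      0.9802  0.1981 -0.    ] [ 0.3007 -0.4974  0.3736]
socket_slim []
socket_middle []
socket_wide []
rack []
bar_mid []
bar_end []
```

View pics/w1.png

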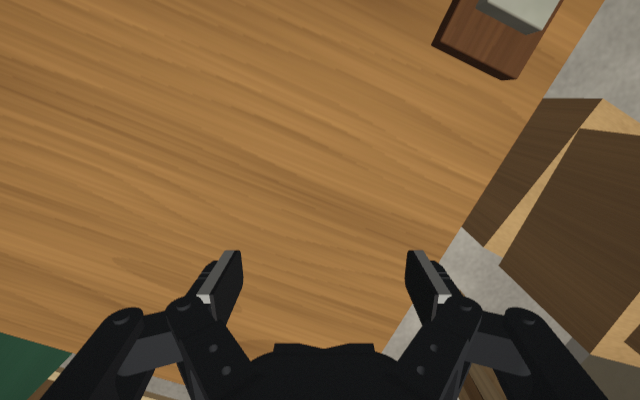

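The moves were refused because every row needs all three keys. The picture shows only bare bench and the open fingers, so the arm is still at the start pose. I'll resend them in full.

Request:
jog_arm --moves '[{"fingers": 0,"slide": [0,0,-40],"angular": [0,0,0]},{"fingers": 0,"slide": [30,-20,-60],"angular": [0,0,0]},{"fingers": 0,"slide": [64,-42,-60],"angular": [0,0,0]},{"fingers": 0,"slide": [98,-64,-60],"angular": [0,0,0]},{"fingers": 0,"slide": [132,-87,-60],"angular": [0,0,0]},{"fingers": 0,"slide": [166,-109,-60],"angular": [0,0,0]},{"fingers": 0,"slide": [200,-132,-60],"angular": [0,0,0]},{"fingers": 0,"slide": [234,-154,-60],"angular": [0,0,0]},{"fingers": 0,"slide": [268,-176,-60],"angular": [0,0,0]},{"fingers": 0,"slide": [300,-198,-60],"angular": [0,0,0]}]' --squeeze 40

```text
clock: 2.33
tcp_pos: [0.4237, -0.2291, 0.3026]
orientation: [0.0, 0.98, 0.198, 0.0]
wrist_force: [0.4, -0.9, 0.2]
finger_gap: 0.0854
grip_force: 0.0
```

Request:
jog_arm --moves '[{"fingers": 0,"slide": [25,-17,0],"angular": [0,0,0]},{"fingers": 0,"slide": [45,-30,0],"angular": [0,0,0]},{"fingers": 0,"slide": [60,-40,0],"angular": [0,0,0]},{"fingers": 0,"slide": [60,-40,0],"angular": [0,0,0]},{"fingers": 0,"slide": [60,-40,0],"angular": [0,0,0]},{"fingers": 0,"slide": [60,-40,0],"angular": [0,0,0]},{"fingers": 0,"slide": [60,-40,0],"angular": [0,0,0]}]'

```text
clock: 2.92
tcp_pos: [0.4622, -0.1716, 0.3023]
orientation: [0.0, 0.98, 0.197, -0.0]
wrist_force: [-0.1, -0.2, -0.7]
finger_gap: 0.0854
grip_force: 0.0
```

```bash
python3 c.py w2
```

```text
2.9167 [ 0.4622 -0.1716  0.3023] [ 0.0001  0.9803  0.1975 -0.0001] [ 0.5397 -0.1391  0.4336]
socket_slim [(array([277., 109.]), 0.89, array([ 0.502 , -0.0914])), (array([223.,   2.]), 0.81, array([0.5875, 0.0034])), (array([339.,  59.]), 0.69, array([ 0.5852, -0.1401])), (array([233., 159.]), 0.59, array([ 0.4201, -0.0597])), (array([288., 184.]), 0.56, array([ 0.4159, -0.1394]))]
socket_middle [(array([344., 150.]), 0.63, array([ 0.4879, -0.1904]))]
socket_wide [(array([397., 181.]), 0.67, array([ 0.4777, -0.2742]))]
rack [(array([337., 141.]), 0.81, array([ 0.4876, -0.1833])), (array([451.,  23.]), 0.54, array([ 0.6893, -0.2603]))]
bar_mid [(array([345., 149.]), 0.42, array([ 0.4873, -0.1922]))]
bar_end []
```

View pics/w2.png

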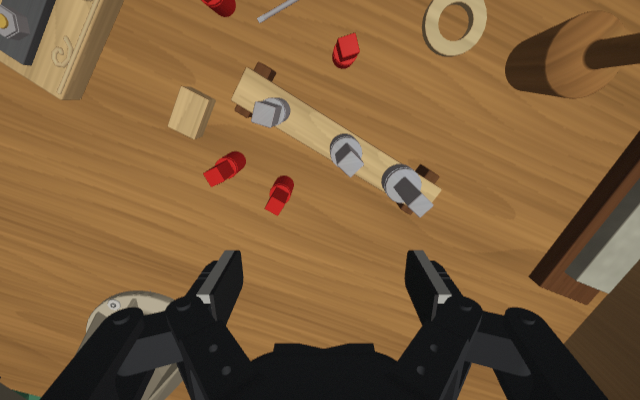

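The wrist view shows the slim socket at (270,110), the middle one at (345,152) and the wide one at (403,187). Their spacing of about 92 mm agrees with the stated 90 mm, and the rack yaw is about -7.6°. I'll go above the slim socket and turn the tool to match the rack.

Request:
jog_arm --moves '[{"fingers": 0,"slide": [20,-18,10],"angular": [0,0,6]},{"fingers": 0,"slide": [40,-36,25],"angular": [0,0,12]},{"fingers": 0,"slide": [60,-52,40],"angular": [0,0,18]},{"fingers": 0,"slide": [68,-58,50],"angular": [0,0,24]},{"fingers": 0,"slide": [68,-58,50],"angular": [0,0,30]},{"fingers": 0,"slide": [68,-58,50],"angular": [0,0,30]},{"fingers": 0,"slide": [68,-58,50],"angular": [0,0,30]},{"fingers": 0,"slide": [68,-58,50],"angular": [0,0,30]}]'

```text
clock: 3.93
tcp_pos: [0.5029, -0.0913, 0.2527]
orientation: [0.0, 0.998, -0.061, 0.0]
wrist_force: [-0.8, -0.5, 0.7]
finger_gap: 0.0853
grip_force: 0.0
```

```bash
python3 c.py w3; python3 -c "
from h import *;print(np.round(get_state()['joint_pos'],2))"
```

```text
3.9333 [ 0.5029 -0.0913  0.2527] [ 0.0002  0.9981 -0.0613  0.0003] [ 0.5861 -0.1013  0.384 ]
socket_slim [(array([304., 226.]), 0.86, array([ 0.4376, -0.0586])), (array([324., 170.]), 0.81, array([ 0.5052, -0.0926])), (array([364., 231.]), 0.76, array([ 0.4217, -0.1327])), (array([354.,  85.]), 0.71, array([ 0.5929, -0.1355])), (array([223., 100.]), 0.65, array([0.5951, 0.0067]))]
socket_middle [(array([406., 172.]), 0.88, array([ 0.4906, -0.1866])), (array([388., 165.]), 0.55, array([ 0.5016, -0.167 ]))]
socket_wide [(array([482., 174.]), 0.73, array([ 0.4784, -0.2756]))]
rack [(array([388., 163.]), 0.59, array([ 0.4892, -0.1793]))]
bar_mid [(array([ 66., 157.]), 0.66, array([0.5556, 0.2107]))]
bar_end [(array([56., 79.]), 0.65, array([0.639 , 0.1864])), (array([320., 172.]), 0.6, array([ 0.4995, -0.087 ]))]
[-0.34  0.19 -0.1   1.29 -0.    2.93]
```

View pics/w3.png

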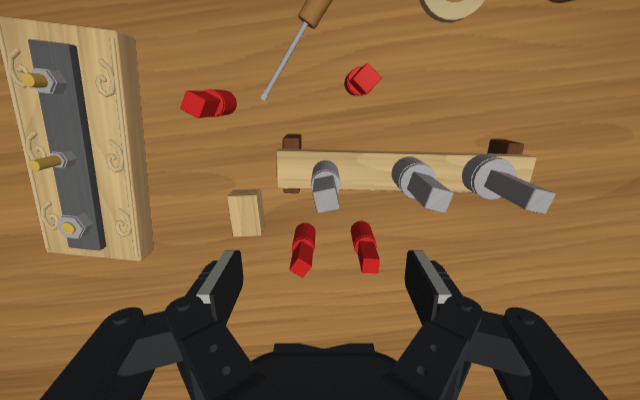

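The view confirms that the middle nut at (62,160) has the tall stud. Joint 6 is at 2.93, close to its limit, so I'll turn the tool by 90° and close across the rail. First I'll fit the exact pose of the slim socket and bar silhouettes.

```bash
cat > fit.py <<'E'
from h import *
from scipy.optimize import minimize
def rz(a): return np.array([[np.cos(a),-np.sin(a)],[np.sin(a),np.cos(a)]])
S=np.array([[1,1],[1,-1],[-1,-1],[-1,1]])*.01
C=np.array([[np.cos(t),np.sin(t)] for t in np.linspace(0,2*np.pi,40)])*.015
def socket_parts(x,y,a,z0):
    f=lambda P,z:[np.append(rz(a)@q+[x,y],z0+z) for q in P]
    return [f(C,0)+f(C,.052),f(S,.05)+f(S,.096)]
B=np.array([[1,1],[1,-1],[-1,-1],[-1,1]])*[.125,.021]
def bar_parts(x,y,a,z0):
    return [[np.append(rz(a)@q+[x,y],z) for q in B for z in (.035,.047)]]
K=4
def render(p,T,parts,box):
    m=np.zeros(((box[3]-box[1])*K,(box[2]-box[0])*K),np.uint8)
    for P in parts:
        u=np.array([(proj(p,T,X)-box[:2]+.5)*K*16 for X in P],np.float32)
        cv2.fillConvexPoly(m,cv2.convexHull(u.astype(np.int32)),255,shift=4)
    return cv2.resize(m,(box[2]-box[0],box[3]-box[1]),interpolation=cv2.INTER_AREA)/255.
def fit(p,T,mask,parts,x0,z0,box):
    mk=mask[box[1]:box[3],box[0]:box[2]].astype(float)
    c=lambda v:np.abs(render(p,T,parts(v[0],v[1],v[2]*10,z0),box)-mk).sum()
    best=None
    for da in (-.3,0,.3):
        r=minimize(c,[x0[0],x0[1],(x0[2]+da)/10],method="Nelder-Mead",options=dict(initial_simplex=np.array([x0]*4)*[1,1,.1]+[[0,0,da/10],[.006,0,da/10],[0,.006,da/10],[0,0,da/10+.02]],xatol=1e-5,fatol=.1))
        if best is None or r.fun<best.fun: best=r
    return best.x*[1,1,10],best.fun/mk.sum()
E
cat > d.py <<'E'
from fit import *
np.set_printoptions(precision=4,suppress=True)
p,T=shot("wrist")
h=cv2.cvtColor(p["color"],cv2.COLOR_RGB2HSV);g=h[...,1]<70
box=(295,145,355,225);print(fit(p,T,g,socket_parts,[.504,-.092,-.13],.06,box))
P,Q=shot("scene");Hs=cv2.cvtColor(P["color"],cv2.COLOR_RGB2HSV)
for q,U,H,b in((p,T,h,(10,25,115,255)),(P,Q,Hs,(300,225,440,290))):
    m=(H[...,1]<110)&(H[...,2]<110);print(fit(q,U,m,bar_parts,[.557,.21,-.15],0,b))
cv2.imwrite("pics/dbg.png",np.vstack([cv2.resize((x*255).astype(np.uint8),(400,300)) for x in (g[145:225,295:355],(((Hs[...,1]<110)&(Hs[...,2]<110))[225:290,300:440]))]))
E
python3 d.py
```

```text
(array([ 0.5028, -0.0931,  0.0482]), np.float64(0.04957200757397931))
(array([ 0.5543,  0.2093, -0.2403]), np.float64(0.1874437013784632))
(array([ 0.5546,  0.2096, -0.2295]), np.float64(0.33036593632886946))
```

View pics/dbg.png

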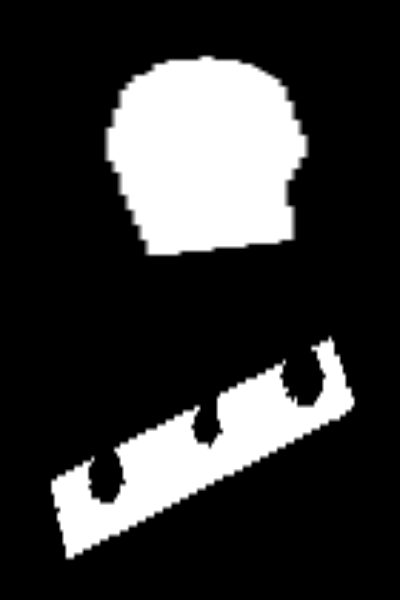

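The masks are clean. The slim socket is at (0.5028, -0.0931) with yaw +2.8°. The bar centre is at (0.5545, 0.2095) with yaw about -13.5°, and two cameras agree on it. I'll turn the tool by -99.8° about its z.

Request:
jog_arm --moves '[{"fingers": 0,"slide": [0,2,0],"angular": [0,0,-7]},{"fingers": 0,"slide": [0,2,0],"angular": [0,0,-14]},{"fingers": 0,"slide": [0,2,0],"angular": [0,0,-21]},{"fingers": 0,"slide": [0,2,0],"angular": [0,0,-28]},{"fingers": 0,"slide": [0,2,0],"angular": [0,0,-35]},{"fingers": 0,"slide": [0,2,0],"angular": [0,0,-42]},{"fingers": 0,"slide": [0,2,0],"angular": [0,0,-49]},{"fingers": 0,"slide": [0,2,0],"angular": [0,0,-56]},{"fingers": 0,"slide": [0,2,0],"angular": [0,0,-63]},{"fingers": 0,"slide": [0,2,0],"angular": [0,0,-70]}]'

```text
clock: 5.22
tcp_pos: [0.5025, -0.0929, 0.2523]
orientation: [0.0, 0.852, 0.524, -0.0]
wrist_force: [0.5, -0.2, 0.1]
finger_gap: 0.086
grip_force: 0.0
```

Request:
jog_arm --moves '[{"fingers": 0,"slide": [0,0,0],"angular": [0,0,-7]},{"fingers": 0,"slide": [0,0,0],"angular": [0,0,-14]},{"fingers": 0,"slide": [0,0,0],"angular": [0,0,-21]},{"fingers": 0,"slide": [0,0,0],"angular": [0,0,-28]},{"fingers": 0,"slide": [0,0,0],"angular": [0,0,-29.8]},{"fingers": 0,"slide": [0,0,0],"angular": [0,0,-29.8]},{"fingers": 0,"slide": [0,0,0],"angular": [0,0,-29.8]},{"fingers": 0,"slide": [0,0,0],"angular": [0,0,-29.8]}]'

```text
clock: 5.88
tcp_pos: [0.5025, -0.0929, 0.2523]
orientation: [0.0, 0.691, 0.723, -0.0]
wrist_force: [0.7, 0.2, -0.3]
finger_gap: 0.0854
grip_force: 0.0
```

```bash
cat > e.py <<'E'
from fit import *
np.set_printoptions(precision=4,suppress=True)
s=get_state();p,T=shot("wrist");M=q2R(s["orientation"])
print(s["clock"],s["tcp_pos"],M[:,0],M[:,1],s["joint_pos"])
h=cv2.cvtColor(p["color"],cv2.COLOR_RGB2HSV);g=h[...,1]<70
u=[proj(p,T,X) for P in socket_parts(.5028,-.0931,.048,.06) for X in P]
lo=np.min(u,0).astype(int)-12;hi=np.max(u,0).astype(int)+12;box=(*lo,*hi);print(box)
x,c=fit(p,T,g,socket_parts,[.5028,-.0931,.048],.06,box);print(x,c)
print("tool delta mm",M.T@(np.array([x[0],x[1],.148-.016])-s["tcp_pos"])*1000, "yaw err deg",np.degrees(np.arctan2(M[1,0],M[0,0])-x[2]-np.pi/2))
E
python3 e.py
```

```text
5.8833 [ 0.5025 -0.0929  0.2523] [-0.0452  0.999  -0.0001] [0.999  0.0452 0.    ] [-0.34    0.1861 -0.0964  1.2882 -0.0001  1.1856]
(np.int64(296), np.int64(147), np.int64(350), np.int64(223))
[ 0.5021 -0.0923  0.059 ] 0.046863375575310506
tool delta mm [  0.6593  -0.3758 120.2779] yaw err deg -0.7910346803284515
```

Request:
jog_arm --moves '[{"fingers": 0,"slide": [0.5,0,35],"angular": [0,0,0]},{"fingers": 0,"slide": [0.5,0,65],"angular": [0,0,0]},{"fingers": 0,"slide": [0.5,0,90],"angular": [0,0,0]},{"fingers": 0,"slide": [0.5,0,110],"angular": [0,0,0]},{"fingers": 0,"slide": [0.5,0,120],"angular": [0,0,0]},{"fingers": 0,"slide": [0.5,0,120],"angular": [0,0,0]},{"fingers": 0,"slide": [0.5,0,120],"angular": [0,0,0]}]'

```text
clock: 6.52
tcp_pos: [0.5026, -0.0925, 0.1325]
orientation: [-0.0, 0.691, 0.723, -0.0]
wrist_force: [0.8, -0.0, 0.9]
finger_gap: 0.0851
grip_force: 0.0
```

Request:
jog_arm --moves '[{"fingers": 0.5,"slide": [0,0,0],"angular": [0,0,0]},{"fingers": 0.6,"slide": [0,0,0],"angular": [0,0,0]},{"fingers": 0.7,"slide": [0,0,0],"angular": [0,0,0]},{"fingers": 0.8,"slide": [0,0,0],"angular": [0,0,0]},{"fingers": 1,"slide": [0,0,0],"angular": [0,0,0]},{"fingers": 1,"slide": [0,0,0],"angular": [0,0,0]},{"fingers": 1,"slide": [0,0,0],"angular": [0,0,0]},{"fingers": 1,"slide": [0,0,0],"angular": [0,0,0]}]' --squeeze 60

```text
clock: 7.18
tcp_pos: [0.5028, -0.0925, 0.1329]
orientation: [0.0, 0.691, 0.723, 0.0]
wrist_force: [-0.2, 0.6, 5.3]
finger_gap: 0.0193
grip_force: 59.0
```

The socket is gripped, with a 19.3 mm gap. I'll lift it and carry it over to the clamp, turning +16° about tool z to match the clamp's yaw.

Request:
jog_arm --moves '[{"fingers": 1,"slide": [0,0,-15],"angular": [0,0,0]},{"fingers": 1,"slide": [0,0,-40],"angular": [0,0,0]},{"fingers": 1,"slide": [0,0,-75],"angular": [0,0,0]},{"fingers": 1,"slide": [0,0,-100],"angular": [0,0,0]},{"fingers": 1,"slide": [15,3,-100],"angular": [0,0,2]},{"fingers": 1,"slide": [45,10,-100],"angular": [0,0,4]},{"fingers": 1,"slide": [80,18,-100],"angular": [0,0,6]},{"fingers": 1,"slide": [115,25,-100],"angular": [0,0,8]},{"fingers": 1,"slide": [150,33,-100],"angular": [0,0,10]},{"fingers": 1,"slide": [185,40,-100],"angular": [0,0,12]}]'

```text
clock: 8.02
tcp_pos: [0.5336, 0.0957, 0.2315]
orientation: [-0.0, 0.763, 0.646, -0.001]
wrist_force: [1.1, -0.6, -2.5]
finger_gap: 0.0194
grip_force: 59.1
```

```bash
cat > g.py <<'E'
from fit import *
np.set_printoptions(precision=4,suppress=True)
s=get_state();M=q2R(s["orientation"])
print(s["clock"],s["tcp_pos"],s["joint_pos"],s["finger_gap"],s["grip_force"],np.degrees(np.arctan2(M[1,0],M[0,0])))
print("delta mm",M.T@(np.array([.5545,.2095,.2])-s["tcp_pos"])*1000)
E
python3 g.py
```

```text
8.0167 [0.5336 0.0957 0.2315] [ 0.0295  0.2537 -0.0611  1.2573 -0.0001  1.7657] 0.019435450566448974 59.09649431705475 80.52015056226878
delta mm [115.6822   1.9409  31.4358]
```

```bash
cat > k.py <<'E'
from fit import *
np.set_printoptions(precision=4,suppress=True)
s=get_state();M=q2R(s["orientation"])
for n in("wrist","scene","side"):
    p,T=shot(n);H=cv2.cvtColor(p["color"],cv2.COLOR_RGB2HSV)
    u=np.array([proj(p,T,X) for X in bar_parts(.5545,.2095,-.235,0)[0]])
    lo=np.maximum(u.min(0).astype(int)-12,0);hi=np.minimum(u.max(0).astype(int)+12,[640,400]);box=(*lo,*hi)
    m=((H[...,1]<110)&(H[...,2]<110)).astype(np.uint8);z=np.zeros_like(m);z[box[1]:box[3],box[0]:box[2]]=m[box[1]:box[3],box[0]:box[2]]
    cs=cv2.findContours(z,cv2.RETR_EXTERNAL,cv2.CHAIN_APPROX_NONE)[0];c=cv2.convexHull(max(cs,key=cv2.contourArea))
    z[:]=0;cv2.fillConvexPoly(z,c,1)
    v,e=fit(p,T,z,bar_parts,[.5545,.2095,-.235],0,box);print(n,box,v,e)
    for t in("bar_mid","bar_end"): print(t,[(r["p"],at_z(p,T,r["point"],.047)[:2]) for r in tip_of(t,p)[:2]])
    if n=="wrist": save(p,"w4")
    x=v
E
python3 k.py
```

```text
wrist (np.int64(186), np.int64(16), np.int64(464), np.int64(105)) [ 0.5549  0.2097 -0.2349] 0.01965380036938557
bar_mid [(0.87, array([0.5563, 0.2104]))]
bar_end [(0.59, array([0.6378, 0.1907]))]
scene (np.int64(304), np.int64(219), np.int64(436), np.int64(293)) [ 0.5553  0.21   -0.2309] 0.050651253336544445
bar_mid [(0.68, array([0.562 , 0.2063]))]
bar_end [(0.84, array([0.6314, 0.1898])), (0.39, array([ 0.49  , -0.2743]))]
side (np.int64(228), np.int64(210), np.int64(337), np.int64(284)) [ 0.5559  0.2114 -0.2314] 0.14626497707213648
bar_mid [(0.74, array([0.5618, 0.2141]))]
bar_end [(0.58, array([0.6325, 0.1932]))]
```

View pics/w4.png

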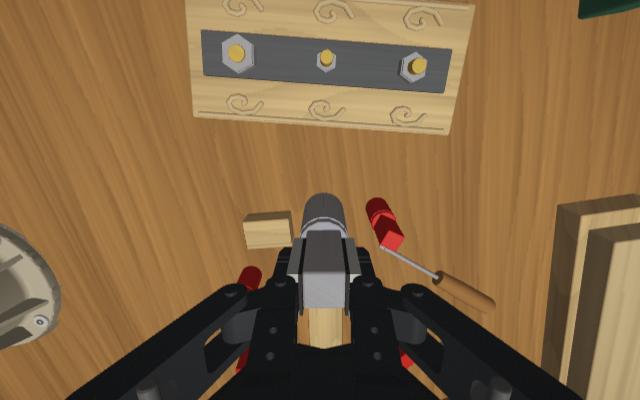

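The wrist view shows the bar with its nuts at (237,53), (326,60) and (414,67). The middle one has the tall stud and the socket is held straight. The bar fits agree at (0.555, 0.210) with yaw -13.4°. I'll move above the nut.

Request:
jog_arm --moves '[{"fingers": 1,"slide": [30,0,0],"angular": [0,0,2]},{"fingers": 1,"slide": [60,1,0],"angular": [0,0,4]},{"fingers": 1,"slide": [90,2,0],"angular": [0,0,4]},{"fingers": 1,"slide": [110,2,0],"angular": [0,0,4]},{"fingers": 1,"slide": [116,2,10],"angular": [0,0,4]},{"fingers": 1,"slide": [116,2,30],"angular": [0,0,4]},{"fingers": 1,"slide": [116,2,45],"angular": [0,0,4]},{"fingers": 1,"slide": [116,2,45],"angular": [0,0,4]},{"fingers": 1,"slide": [116,2,45],"angular": [0,0,4]},{"fingers": 1,"slide": [116,2,45],"angular": [0,0,4]}]'

```text
clock: 9.3
tcp_pos: [0.5551, 0.2074, 0.1879]
orientation: [0.0, 0.785, 0.62, 0.0]
wrist_force: [-0.4, -0.9, -2.5]
finger_gap: 0.0191
grip_force: 58.9
```

```bash
cat > m.py <<'E'
from fit import *
np.set_printoptions(precision=4,suppress=True)
s=get_state();M=q2R(s["orientation"]);tcp=np.array(s["tcp_pos"])
print(s["clock"],tcp,s["joint_pos"],np.degrees(np.arctan2(M[1,0],M[0,0])),s["grip_force"])
print("tool delta to (.5549,.2097)",M.T@(np.array([.5549,.2097,tcp[2]])-tcp)*1000)
ims=[]
for n in("scene","side"):
    p,T=shot(n)
    X=tcp+[0,0,-.05];c=proj(p,T,X).astype(int);b=(c[0]-35,c[1]-35,c[0]+35,c[1]+35)
    k=6;im=cv2.resize(p["color"][b[1]:b[3],b[0]:b[2],::-1],None,fx=k,fy=k,interpolation=cv2.INTER_CUBIC)
    def dr(P,col):
        for q in P: cv2.circle(im,tuple(int(v) for v in (proj(p,T,q)-b[:2]+.5)*k),1,col,-1)
    C2=np.array([[np.cos(t),np.sin(t)] for t in np.linspace(0,2*np.pi,60)])
    dr([np.append(tcp[:2]+.015*q,tcp[2]-.072+h) for q in C2 for h in(0,.052)],(0,255,0))
    hexa=np.array([rz(-.2345)@(np.array([np.cos(t),np.sin(t)])*.009/np.cos(np.pi/6)) for t in np.pi/6+np.arange(6)*np.pi/3])
    dr([np.append(np.array([.5549,.2097])+h0*(1-f)+h1*f,.063) for h0,h1 in zip(hexa,np.roll(hexa,-1,0)) for f in np.linspace(0,1,12)],(0,0,255))
    dr([[.5549,.2097,.047+h] for h in np.linspace(0,.043,20)],(255,0,255))
    ims.append(im[:, :400])
cv2.imwrite(f"pics/m.png",np.hstack(ims))
E
python3 m.py
```

```text
9.3 [0.5551 0.2074 0.1879] [ 0.2223  0.3667 -0.0118  1.1918 -0.0002  2.0275] 76.57057298512484 58.933939933776855
tool delta to (.5549,.2097) [ 2.1679 -0.7036 -0.0004]
```

View pics/m.png

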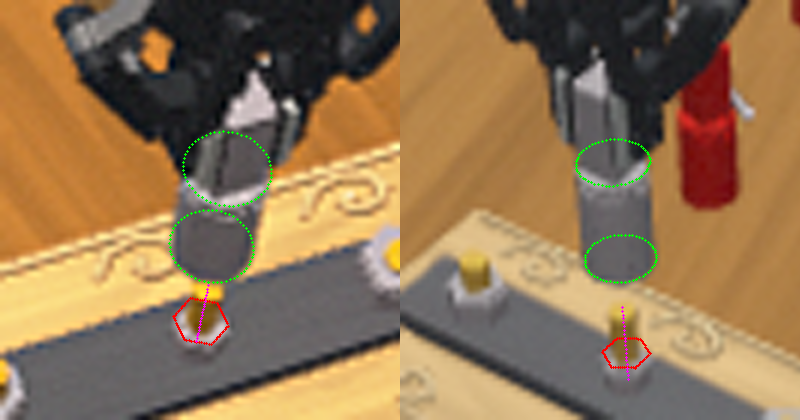

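The overlay shows the socket mouth above the stud, with the predicted nut and socket both within about 2 mm of what is seen. The stud leaves 5 mm of slack, so I'll correct and go down to just above the nut, at about TCP z 0.140.

Request:
jog_arm --moves '[{"fingers": 1,"slide": [2.2,-0.7,0],"angular": [0,0,0]},{"fingers": 1,"slide": [2.2,-0.7,10],"angular": [0,0,0]},{"fingers": 1,"slide": [2.2,-0.7,20],"angular": [0,0,0]},{"fingers": 1,"slide": [2.2,-0.7,30],"angular": [0,0,0]},{"fingers": 1,"slide": [2.2,-0.7,40],"angular": [0,0,0]},{"fingers": 1,"slide": [2.2,-0.7,48],"angular": [0,0,0]},{"fingers": 1,"slide": [2.2,-0.7,48],"angular": [0,0,0]},{"fingers": 1,"slide": [2.2,-0.7,48],"angular": [0,0,0]}]'

```text
clock: 10.07
tcp_pos: [0.5539, 0.2105, 0.1382]
orientation: [-0.0, 0.784, 0.62, -0.001]
wrist_force: [0.6, 0.5, -1.9]
finger_gap: 0.0195
grip_force: 59.1
```

Request:
jog_arm --moves '[{"fingers": 1,"slide": [0,0,2],"angular": [0,0,0]},{"fingers": 1,"slide": [0,0,4],"angular": [0,0,0]},{"fingers": 1,"slide": [0,0,6],"angular": [0,0,0]},{"fingers": 1,"slide": [0,0,6],"angular": [0,0,0]},{"fingers": 1,"slide": [0,0,6],"angular": [0,0,0]}]'

```text
clock: 10.48
tcp_pos: [0.5545, 0.2106, 0.1334]
orientation: [0.0, 0.785, 0.62, 0.0]
wrist_force: [-0.6, 0.1, -1.4]
finger_gap: 0.0191
grip_force: 59.1
```

No contact force yet, and the mouth is already about 2 mm below the nut's top. I'll keep going down gently.

Request:
jog_arm --moves '[{"fingers": 1,"slide": [0,0,1.5],"angular": [0,0,0]},{"fingers": 1,"slide": [0,0,3],"angular": [0,0,0]},{"fingers": 1,"slide": [0,0,4],"angular": [0,0,0]},{"fingers": 1,"slide": [0,0,4],"angular": [0,0,0]}]'

```text
clock: 10.82
tcp_pos: [0.5543, 0.2106, 0.129]
orientation: [-0.0, 0.785, 0.62, -0.0]
wrist_force: [-0.3, -0.0, -2.4]
finger_gap: 0.0193
grip_force: 59.1
```

Request:
jog_arm --moves '[{"fingers": 1,"slide": [0,0,2],"angular": [0,0,0]},{"fingers": 1,"slide": [0,0,4],"angular": [0,0,0]},{"fingers": 1,"slide": [0,0,6],"angular": [0,0,0]},{"fingers": 1,"slide": [0,0,8],"angular": [0,0,0]},{"fingers": 1,"slide": [0,0,8],"angular": [0,0,0]},{"fingers": 1,"slide": [0,0,8],"angular": [0,0,0]}]'

```text
clock: 11.32
tcp_pos: [0.5544, 0.2106, 0.121]
orientation: [-0.0, 0.784, 0.62, -0.0]
wrist_force: [-0.0, -0.2, -2.4]
finger_gap: 0.0193
grip_force: 59.1
```

Request:
jog_arm --moves '[{"fingers": 1,"slide": [0,0,1],"angular": [0,0,0]},{"fingers": 1,"slide": [0,0,2],"angular": [0,0,0]},{"fingers": 1,"slide": [0,0,2],"angular": [0,0,0]},{"fingers": 1,"slide": [0,0,2],"angular": [0,0,0]}]'

```text
clock: 11.65
tcp_pos: [0.5548, 0.2107, 0.1199]
orientation: [0.0, 0.784, 0.62, 0.0]
wrist_force: [-1.3, -0.5, 2.8]
finger_gap: 0.0194
grip_force: 59.7
```

Contact came at TCP z 0.1199, against 0.1197 expected for the mouth on the bar. One last look before handing in.

Run:
```python
from h import *
ims=[]
for n,b in(("scene",(270,80,440,300)),("side",(230,120,400,290))):
    p,T=shot(n);ims.append(cv2.resize(p["color"][b[1]:b[3],b[0]:b[2],::-1],(400,500),interpolation=cv2.INTER_CUBIC))
cv2.imwrite("pics/fin.png",np.hstack(ims));s=get_state();print(s["clock"],s["tcp_pos"],s["wrist_force"],s["grip_force"])
```

```text
11.75 [0.5547535  0.21074755 0.11988428] [-0.20040393 -0.23945508  4.22094699] 59.69337522983551
```

View pics/fin.png

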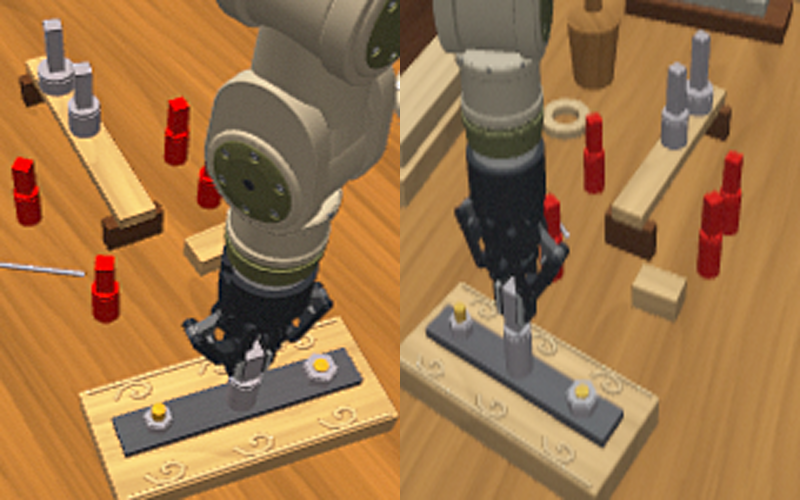

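The slim socket sits down on the bar over the middle nut, at (243,405) and (518,360). The middle and wide sockets are still upright on the rack.

```bash
python3 -c "
from workcell import *;print(hand_in())"
```

```text
the job is handed in; nothing more can be done
None
```

The slim socket fits: it is gripped at about 60 N, upright over the middle nut with its mouth on the bar. The middle and wide sockets were never moved, nothing else was touched, and the job was handed in at 11.75 s; no verdict came back.

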